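# Load the fixture plate and hold it out at the mark

## Task

Plug the square specimen holder fully home into the square socket of the fixture plate and let go of it, while the plate is still back on its riser. Then slide the plate straight out over the riser's outer edge, keeping it flat on the riser, until its outer end is level with the gauge's pointer. The loaded plate would tip off if let go there, so finish while still holding the plate (not the specimen holder) flat and still at the mark; leave the other things on the bench where they are.

Things in the scene. Friction and masses are not known exactly. Their poses are not given: they have to be found in the camera images.
- riser: Fixed grey block on the bench, 250 (x) x 130 (y) x 60 mm high; origin at the centre of its underside. Its long x axis points outward, roughly to the robot's left (world +y, within 0.3 rad); the plate is slid out along +x over its outer top edge.
- riser_edge (a point): Middle of the riser's outer top edge, 60 mm above the bench; axes as the riser's (x outward, z up).
- plate: Loose aluminium plate lying flat on the riser, 230 (x) x 90 (y) x 8 mm, 0.55 kg (varies); origin at the centre of its underside, x towards its outer end. On it: a socket block 50 x 50 x 20 mm centred at x +75 mm, and a black handle centred at x -85 mm. Loaded with the holder it tips once about 100 mm overhangs; at the mark 118 to 150 mm overhangs.
- handle_mid (a point): Centre of the plate's black upright handle, a block 24 (x) x 44 (y) x 40 mm high standing on the plate's top; this point is 20 mm above the plate's top. Can be pinched across its 24 mm. Axes as the plate's. The plate's outer end is 200 mm outward (+x) of it.
- socket (a point): Centre of the mouth of the square hole in the socket block, on the block's top face 28 mm above the plate's underside; the hole is 26 x 26 mm, 20 mm deep, mouth chamfered 3 mm, sides along the plate's x and y; axes as the plate's.
- plate_edge (a point): Middle of the plate's outer end face (115 mm outward of the plate's origin, 4 mm above its underside); axes as the plate's.
- mark (a point): Tip of the gauge's pointer. The gauge is a fixed steel stand beside the plate's path (riser's -y side, far from the robot), post 78 mm high, with a dark pointer bar 5 mm thick reaching towards the path 64 mm above the bench. Axes as the riser's. The plate's outer end must come level with this tip along the riser's x; the tip is 17 mm clear of the plate's side.
- plug: Loose aluminium specimen holder of square section, 0.12 kg (varies), standing on its foot; origin at the centre of the foot's underside, z up. From below: foot 24 x 24 x 18 mm, flange 38 x 38 x 6 mm, grip 28 x 28 x 34 mm; 58 mm tall. Sides parallel to its x and y; it fits in any of four quarter turns. Fully home, the flange rests on the socket block, the foot 18 mm deep.
- plug_mid (a point): Point on the square specimen holder's axis 30 mm above the foot's underside (the grip spans 6 mm below to 28 mm above this point); axes as the holder's.
- plug_foot (a point): Centre of the underside of the square specimen holder's foot; axes as the holder's.
- round_plug: Bystander: a similar specimen holder but round (grip 28 mm diameter, 58 mm tall), standing near the square one; the two may swap places. Leave alone.
- sample_box: Bystander: lidded sample box 89 x 119 x 52 mm. Leave alone.
- dish: Bystander: flat round covered dish, 94 mm diameter, 17 mm high. Leave alone.

How it is judged (in metres and radians):
On the way, in this order (a step that is already met when the one before it is completed fails the run):
1. the square specimen holder is fully home in the socket and released, with the plate still back on the riser (horizontal distance between plug_foot and socket below 0.005 m and z of plug_foot in the frame of socket below -0.0145 m and angle between the z axis of plug_foot and the z axis of socket, either way round below 0.06 rad and x of plate_edge in the frame of riser_edge below 0.02 m and contact force between the fingers and plug below 0.1 N), for 0.2 s.
2. the plate, still loaded, has been slid out past its tipping point, lying on the riser (horizontal distance between plug_foot and socket below 0.005 m and z of plug_foot in the frame of socket below -0.0145 m and angle between the z axis of plug_foot and the z axis of socket, either way round below 0.06 rad and x of plate_edge in the frame of riser_edge above 0.105 m and angle between plate's own z axis and vertical below 0.05 rad), for 0.1 s.
At the end, for the whole second after the job is handed in: Fingers press the plate (over 1 N), not the holder; plate end within 6 mm of the pointer along the riser, within 15 mm of the centre line, square within 0.08 rad, flat on the riser (tilt under 0.03 rad, height within 4 mm) and still; holder over 14.5 mm deep in the socket, tilt under 0.06 rad (horizontal distance between plug_foot and socket below 0.005 m and z of plug_foot in the frame of socket below -0.0145 m and angle between the z axis of plug_foot and the z axis of socket, either way round below 0.06 rad and x of plate_edge in the frame of mark between -0.006 and 0.006 m and y of plate_edge in the frame of riser_edge between -0.015 and 0.015 m and angle between the x axis of plate and the x axis of riser, either way round below 0.08 rad and angle between plate's own z axis and vertical below 0.03 rad and z of plate in the frame of riser between 0.056 and 0.064 m and contact force between the fingers and plate above 1 N and contact force between plate and riser above 0.3 N and contact force between the fingers and plug below 0.1 N and linear speed of plate below 0.01 m/s); the arm keeps its last pose, push and grip.
It fails at once if the plate tips (over 0.15 rad) (angle between plate's own z axis and vertical above 0.15 rad).
It fails at once if the plate is lifted off the riser instead of slid (z of plate in the frame of riser above 0.075 m).
It fails at once if a bystander is moved by more than 25 mm (distance of any of round_plug, sample_box, dish from where it was at the start of the episode above 0.025 m).
It also fails if it takes over 53 s, if anything falls off the work surface, if the arm or the gripper's body presses on something with over 40 N, if the wrist force passes 120 N, or if a joint passes its speed limit or range.

## Robot

A 6-joint arm with a two-finger parallel gripper is mounted at the origin on the work surface. World frame = base frame: x ahead of the robot, y to its left, z up, the work surface at z = 0. Lengths are in m, angles in degrees, forces in N, time in s.
With the tool pointing down it reaches from about 0.325 to 0.85 m from the base axis. Payload 4.4 kg.
Tool frame: the origin (TCP) lies at the very end of the fingers, on their centre line; the grasp point (between the pads) lies 19 mm behind it (env.grip_depth is the distance from the TCP to the grasp point, in m); z points along the fingers, y is the direction in which the jaws open and shut (so a half turn about z gives the same grasp; the last joint's range is limited). The gripper opens to 94 mm and grips with 3 to 60 N. Pads are 16 mm wide; open, the fingers measure 119 mm over their backs; the gripper's body (75 mm by 177 mm) begins 78 mm behind the grasp point.
Start: joints at [-77.378, 11.837, 88.321, -0, 79.842, -8.623], TCP at [0.208, -0.536, 0.205] pointing down, gripper open.
Joint ranges: [-156.59, 156.59], [-49.26, 127.26], [12.9, 141.05], [-63.56, 243.56], [4.71, 150.69], [-161.64, 161.64]. Speed limits (degrees/s): [159.86, 159.86, 180, 180, 180, 180].

## Interface

Orientations are given as [roll, pitch, yaw] about the fixed x, y, z axes, in that order (R = Rz(yaw) Ry(pitch) Rx(roll)).
In Python, from rig import sense, cams, ticket, env gives the robot as it stands.
- The arm moves only by the tool servo_tool, never from a script. Its argument "increments" is a list of rows, each an object of numbers: "tx", "ty", "tz": the shift along the world's x, y, z each as a share of 0.025 m, from -1 to 1; "rx", "ry", "rz": the turn, a rotation vector about the world's x, y, z each as a share of 4 degrees, from -1 to 1. A call has 1 to 10 rows; each row shifts and turns the commanded pose from where the row before left it; what a row does not reach is not made up. A row lasts 1/10 s, in which the tool goes at most 50 mm and 8.59 degrees, less where a joint would pass 70% of its speed; a pose out of reach is approached as far as the arm can. A call with a number of a shift or a turn outside -1 to 1 is refused whole. A call with a gripper value outside its range is refused whole. "gripper" is the finger opening in mm, from 0 to 94, set as the call begins (left out, the last holds). The fingers move at their own pace and stop on an object; the grip force is fixed at half the most. Time passes only in rows, so rows that do not move let the fingers close. It gives the time, the measured TCP pose, the force and the opening at its end, in the units of the state.
- sense(): the state, without advancing time (a new reading comes with each control period).
- cams.get_image(name): name is "side" or "top"; returns a dict with "color" (420x560x3 uint8, red, green, blue), "intrinsics" (3x3 intrinsics, pixels), "k1" (the pictures are not rectified: a ray, as slopes to the right and down, at radius r is drawn at 1 + k1 r^2 times it, then the intrinsics apply), "world_to_cam" (4x4, takes a point from world to camera coordinates). Camera axes: x right, y down, z forward; pixel columns grow to the right and rows downward; lengths in m; the calibration is good to about 2 mm. A picture is of the moment at which its call begins. There is no depth.
- ticket.close_job(): hands the job in, once; it reports no verdict.
The state is a dict: "time": time; "qpos": joint angles; "joint_vel": joint speeds; "joint_torque": joint torques, N m; "tcp_pos": TCP position; "eef_rot": TCP orientation; "contact_force": force on the tool from outside, world axes, zero at the start; "moment": the same for the moment, N m; "opening": opening from 0.0 (shut) to 1.0 (fully open).
Only numpy, scipy, OpenCV 4.12 (cv2) and the standard library are available. Lean on these libraries where they do the work, as an engineer would, in place of code of your own. Each camera call takes 0.05 s, during which the arm holds its last target.

## Working session

There is one attempt and no reset: what is moved stays moved. The work goes in short steps, Python scripts to look and compute and a tool call to move; the robot and the scene stay as the last step left them, time stands still between calls to the robot, and variables do not carry over. Pictures are saved under pics/ and viewed, and the job is handed in when it is done.

Besides the shell and the picture viewer there is one more tool, called after "Call:" as name(argument=value, ...) on one line, values as JSON. servo_tool: Moves the arm, as the interface text tells. Its arguments: {"type":"object","properties":{"increments":{"type":"array","items":{"type":"object","properties":{"tx":{"type":"number","minimum":-1,"maximum":1},"ty":{"type":"number","minimum":-1,"maximum":1},"tz":{"type":"number","minimum":-1,"maximum":1},"rx":{"type":"number","minimum":-1,"maximum":1},"ry":{"type":"number","minimum":-1,"maximum":1},"rz":{"type":"number","minimum":-1,"maximum":1}}}},"gripper":{"type":"number"}},"required":["increments"]}

```bash
mkdir -p pics; ls
cat > h.py <<'E'
import numpy as np, cv2
def load(n): 
    d=np.load(n,allow_pickle=True).item(); return d
def und(d,px):
    K=np.array(d['intrinsics'],float);k1=float(d['k1'])
    return cv2.undistortPoints(np.array(px,float).reshape(-1,1,2),K,np.array([k1,0,0,0,0.])).reshape(-1,2)
def ray(d,px):
    T=np.array(d['world_to_cam']);R=T[:3,:3];t=T[:3,3]
    s=und(d,px);v=np.c_[s,np.ones(len(s))]@R
    return -R.T@t, v
def onz(d,px,z):
    c,v=ray(d,px);z=np.broadcast_to(z,(len(v),))
    return c+v*((z-c[2])/v[:,2])[:,None]
def proj(d,P):
    T=np.array(d['world_to_cam']);K=np.array(d['intrinsics'],float)
    P=np.array(P,float).reshape(-1,3)
    r,_=cv2.Rodrigues(T[:3,:3])
    return cv2.projectPoints(P,r,T[:3,3],K,np.array([float(d['k1']),0,0,0,0.]))[0].reshape(-1,2)
E
python3 - <<'E'
from rig import sense,cams,env
import numpy as np,cv2
for n in('side','top'):
    d=cams.get_image(n);np.save(f'{n}0.npy',d,allow_pickle=True)
    cv2.imwrite(f'pics/{n}0.png',cv2.resize(d['color'][:,:,::-1],(800,600),interpolation=cv2.INTER_CUBIC))
    T=np.array(d['world_to_cam']);print(n,-T[:3,:3].T@T[:3,3],T[2,:3],d['k1'],np.array(d['intrinsics'])[0])
print(sense()); print(env.grip_depth)
E
```

```text
pics
side [0.44118088 0.56509133 0.77105845] [ 0.1431527  -0.66562004 -0.73243243] -0.10764778288083374 [388.86611011   0.         274.28603465]
top [ 0.46312969 -0.0512659   1.06758439] [ 0.11936862  0.01789971 -0.99268864] 0.040206921694862924 [445.22361682   0.         283.68539419]
{'time': 0.1, 'qpos': array([-7.73785848e+01,  1.18811435e+01,  8.83928252e+01, -1.02362632e-03,
        7.98428903e+01, -8.62521270e+00]), 'joint_vel': array([ 0.03308349, -0.19416722, -0.14996522, -0.0087036 ,  0.06369524,
        0.03482339]), 'joint_torque': array([ 7.90029790e-04, -3.71864140e+01, -2.82290483e+01,  7.01718894e-02,
        3.11573921e-02, -4.54950202e-05]), 'tcp_pos': array([ 0.20817678, -0.53523093,  0.20442069]), 'eef_rot': array([-1.79884312e+02, -1.65295410e-02,  2.12467928e+01]), 'contact_force': array([-0.67974976, -0.63338085, -0.30888368]), 'moment': array([-0.0178394 , -0.00320496, -0.03226003]), 'opening': 0.9965754538821605}
0.0188
```

```bash
ls pics
```

```text
side0.png
top0.png
```

View pics/side0.png

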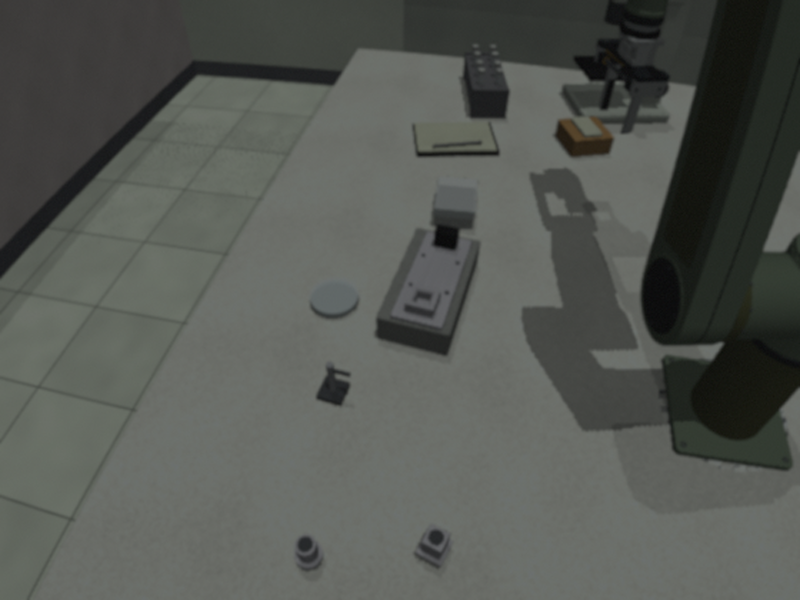

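View pics/top0.png

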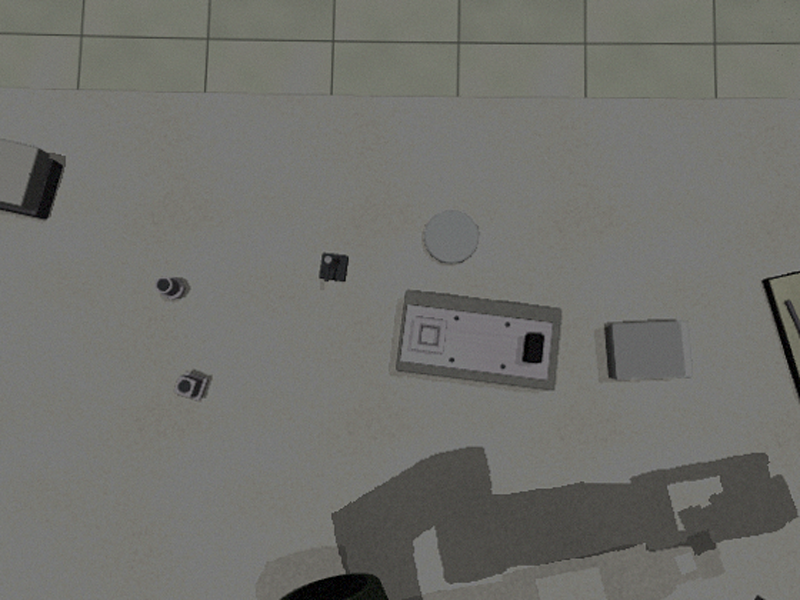

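The side view shows the square holder at about (434,545) and the round one at (307,550). The top view shows them at (190,385) and (170,287), the plate's socket at (428,336), the handle at (533,348) and the gauge at (333,267). I'll zoom in next.

Run:
```python
from h import *
t=load('top0.npy')['color'];s=load('side0.npy')['color']
def crop(im,x,y,w,h,f,n):
    c=im[y:y+h,x:x+w,::-1];c=np.clip(c.astype(float)*1.8,0,255).astype(np.uint8)
    cv2.imwrite(n,cv2.resize(c,None,fx=f,fy=f,interpolation=cv2.INTER_CUBIC))
crop(t,265,195,140,85,5.7,'pics/tp.png')
crop(t,100,160,150,130,4,'pics/tg.png')
crop(s,200,355,130,60,6,'pics/sg.png')
crop(s,210,150,140,140,4,'pics/sp.png')
```

```text
(no output)
```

View pics/tp.png

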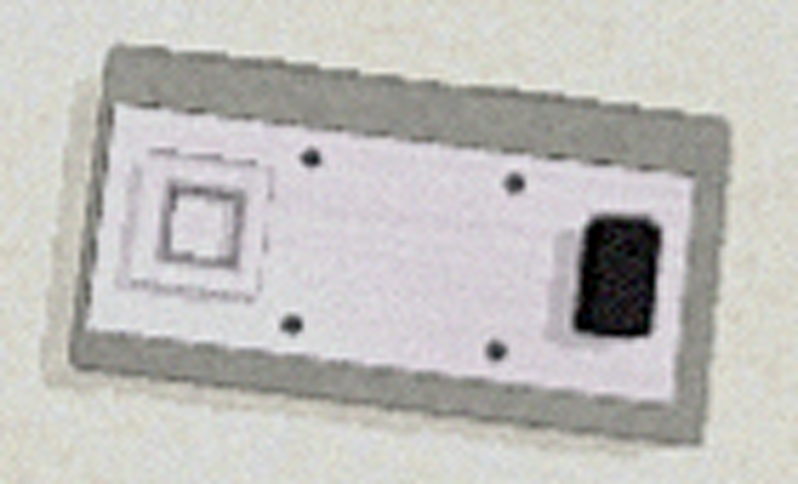

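View pics/tg.png

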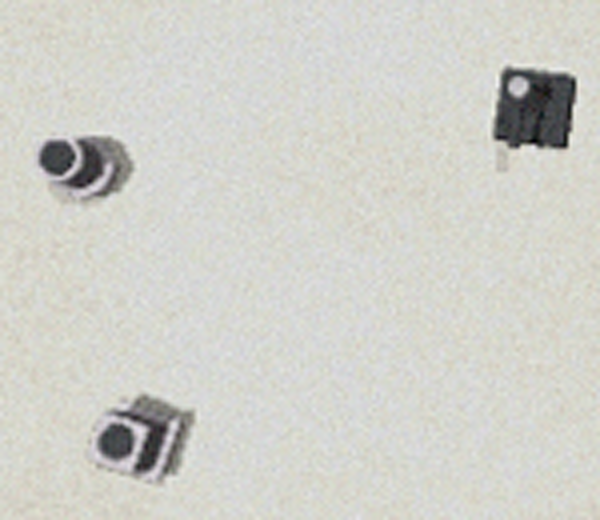

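View pics/sg.png

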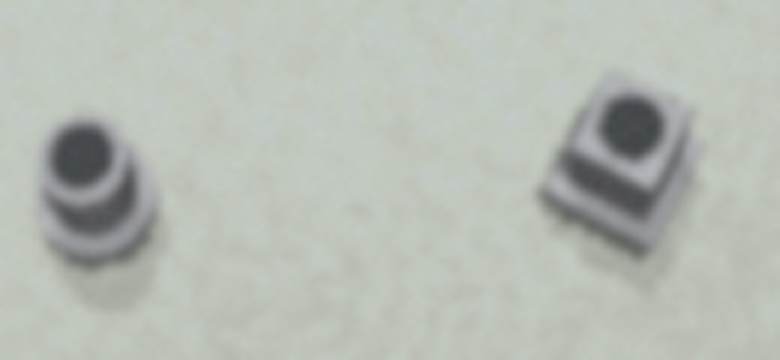

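View pics/sp.png

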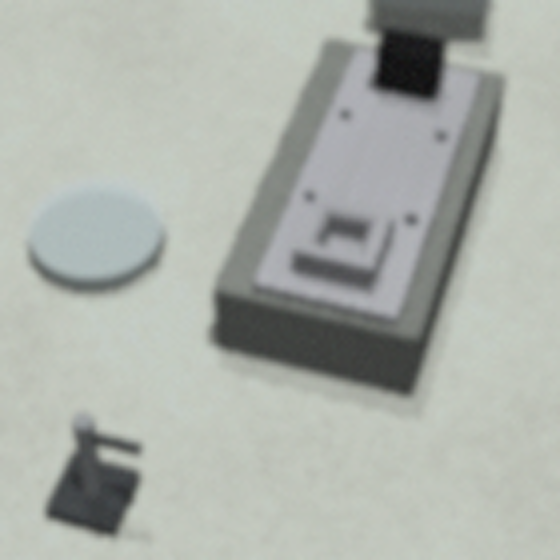

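Run:
```python
from h import *
t=load('top0.npy')['color'];s=load('side0.npy')['color']
def crop(im,x,y,w,h,f,g=2.2):
    c=im[y:y+h,x:x+w,::-1];c=np.clip(c.astype(float)*g,0,255).astype(np.uint8)
    return cv2.resize(c,None,fx=f,fy=f,interpolation=cv2.INTER_CUBIC)
a=crop(t,215,165,40,40,10);b=crop(s,215,245,40,40,10)
cv2.imwrite('pics/g.png',np.hstack([a,b]))
a=crop(t,115,250,40,40,10);b=crop(s,284,360,40,40,10)
cv2.imwrite('pics/p.png',np.hstack([a,b]))
```

```text
(no output)
```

View pics/g.png

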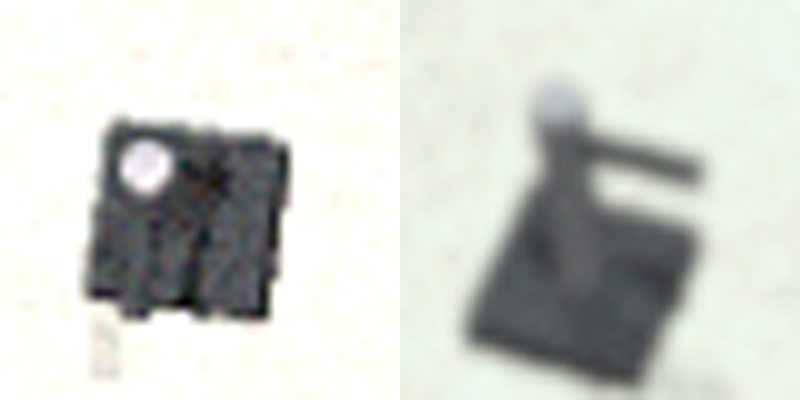

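View pics/p.png

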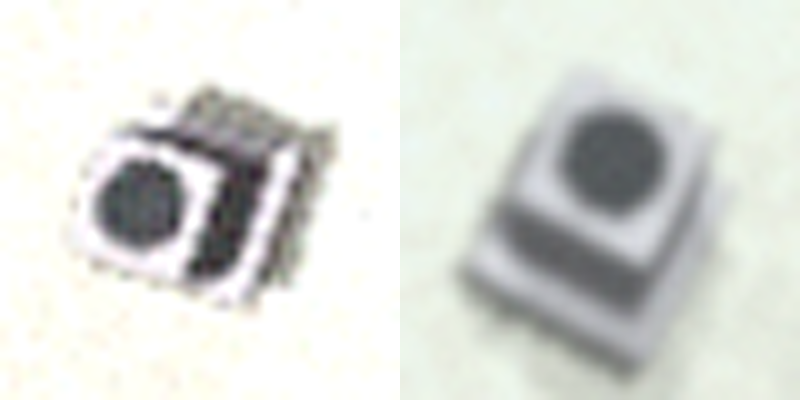

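Run:
```python
from h import *
T=load('top0.npy');S=load('side0.npy')
cv=lambda pts,x,y,f: np.array(pts,float)/f+[x,y]-0.5+0.5/f
def tri(pt,ps):
    c1,v1=ray(T,[pt]);c2,v2=ray(S,[ps]);v1=v1[0];v2=v2[0]
    A=np.c_[v1,-v2];k=np.linalg.lstsq(A,c2-c1,rcond=None)[0]
    a=c1+k[0]*v1;b=c2+k[1]*v2;return (a+b)/2,np.linalg.norm(a-b)*1e3
ang=lambda v:np.degrees(np.arctan2(v[1],v[0]))
# disc centroids
def disc(d,x,y,w,h):
    g=cv2.cvtColor(d['color'],cv2.COLOR_RGB2GRAY)[y:y+h,x:x+w].astype(float)
    return g
for nm,d,pt in(('T',T,cv([[143,202]],115,250,10)),('S',S,cv([[212,162]],284,360,10))):
    print('plug',nm,onz(d,pt,.058))
print('tri plug',tri(cv([[143,202]],115,250,10)[0],cv([[212,162]],284,360,10)[0]))
q=cv([[175,65],[315,135],[250,265],[105,205]],284,360,10);P=onz(S,q,.058);print(P,P.mean(0))
for i in range(4):
    e=P[(i+1)%4]-P[i];print('edge',np.linalg.norm(e),ang(e))
print('tip',tri(cv([[137,316]],215,165,10)[0],cv([[302,172]],215,245,10)[0]),onz(T,cv([[137,316]],215,165,10),.064),onz(S,cv([[302,172]],215,245,10),.064))
def rect(n,d,px,z):
    P=onz(d,px,z);print(n,'ctr',P.mean(0).round(4))
    for i in range(4):
        e=P[(i+1)%4]-P[i];print('  ',P[i].round(4),np.linalg.norm(e).round(4),ang(e).round(2))
f=5.7
rect('plate T',T,cv([[115,102],[694,178],[672,402],[88,332]],265,195,f),.068)
rect('riser T',T,cv([[108,45],[732,118],[703,442],[72,368]],265,195,f),.060)
rect('sockhole T',T,cv([[167,183],[245,192],[236,268],[157,260]],265,195,f),.088)
rect('handle T',T,cv([[585,215],[660,218],[650,335],[575,332]],265,195,f),.108)
# side: plate corners outer
f=4
rect('plate S',S,cv([[255,287],[352,47],[480,80],[395,318]],210,150,f),.068)
rect('riser S',S,cv([[218,292],[330,40],[503,75],[425,338]],210,150,f),.060)
rect('sock S(block top)',S,cv([[318,240],[330,212],[370,222],[360,245]],210,150,f),.088)
```

```text
plug T [[0.43782273 0.31181449 0.058     ]]
plug S [[0.43907621 0.31190415 0.058     ]]
tri plug (array([0.43844857, 0.31185636, 0.05792883]), np.float64(1.2555310988410415))
[[0.4487288  0.29546217 0.058     ]
 [0.42147793 0.30320334 0.058     ]
 [0.42933924 0.32894492 0.058     ]
 [0.45667948 0.32358738 0.058     ]] [0.43905636 0.31279945 0.058     ]
edge 0.02832906308740157 164.14169813699684
edge 0.02691521423550592 73.01766667112919
edge 0.027860227380244223 -11.08706545541216
edge 0.029227405041481757 -105.78500761260503
tip (array([0.60873364, 0.09399172, 0.06322497]), np.float64(0.8856122032237818)) [[0.60817711 0.09381979 0.064     ]] [[0.6090007  0.09451074 0.064     ]]
plate T ctr [ 0.5153 -0.1454  0.068 ]
   [ 0.5727 -0.0359  0.068 ] 0.2293 -96.42
   [ 0.5471 -0.2638  0.068 ] 0.0879 173.99
   [ 0.4597 -0.2546  0.068 ] 0.2285 84.43
   [ 0.4819 -0.0272  0.068 ] 0.0913 -5.49
riser T ctr [ 0.5202 -0.1506  0.06  ]
   [ 0.5965 -0.0325  0.06  ] 0.2493 -95.66
   [ 0.5719 -0.2806  0.06  ] 0.1281 174.4
   [ 0.4445 -0.2681  0.06  ] 0.2482 84.61
   [ 0.4678 -0.021   0.06  ] 0.1292 -5
[... 352 characters left out ...]
.2385  0.108 ] 0.0279 88.97
   [ 0.485  -0.2106  0.108 ] 0.0441 -5.0
plate S ctr [ 0.5177 -0.1402  0.068 ]
   [ 0.5715 -0.0306  0.068 ] 0.2309 -94.77
   [ 0.5523 -0.2606  0.068 ] 0.0926 170.37
   [ 0.4611 -0.2452  0.068 ] 0.2223 83.58
   [ 0.4859 -0.0243  0.068 ] 0.0858 -4.21
riser S ctr [ 0.5193 -0.1464  0.06  ]
   [ 0.594  -0.0288  0.06  ] 0.2467 -95.56
   [ 0.5701 -0.2743  0.06  ] 0.1243 174.82
   [ 0.4462 -0.263   0.06  ] 0.2444 85.18
   [ 0.4668 -0.0195  0.06  ] 0.1275 -4.15
sock S(block top) ctr [ 0.5249 -0.0695  0.088 ]
   [ 0.5389 -0.0578  0.088 ] 0.0244 -96.71
   [ 0.536  -0.0821  0.088 ] 0.0253 172.89
   [ 0.5109 -0.079   0.088 ] 0.0201 82.07
   [ 0.5137 -0.0591  0.088 ] 0.0253 2.9
```

The two views agree to about 1 mm. Square holder: (0.4385, 0.312), sides at 75°. Socket: (0.523, -0.070). Plate and riser x axis: about 84.5°. Pointer tip: (0.6085, 0.094). I'll move over the holder.

Call:
servo_tool(increments=[{"tx": 0.54,"ty": 0.97,"rz": -0.5},{"tx": 0.54,"ty": 0.97,"rz": -0.5},{"tx": 0.54,"ty": 0.97,"rz": -0.5},{"tx": 0.54,"ty": 0.97,"rz": -0.5},{"tx": 0.54,"ty": 0.97,"rz": -0.5},{"tx": 0.54,"ty": 0.97,"rz": -0.5},{"tx": 0.54,"ty": 0.97,"rz": -0.5},{"tx": 0.54,"ty": 0.97,"rz": -0.5},{"tx": 0.54,"ty": 0.97,"rz": -0.5},{"tx": 0.54,"ty": 0.97,"rz": -0.5}], gripper=94)

```text
schema error: expected keys tx, ty, tz, rx, ry, rz
```

Call:
servo_tool(increments=[{"tx": 0.54,"ty": 0.97,"rz": -0.5},{"tx": 0.54,"ty": 0.97,"rz": -0.5},{"tx": 0.54,"ty": 0.97,"rz": -0.5},{"tx": 0.54,"ty": 0.97,"rz": -0.5},{"tx": 0.54,"ty": 0.97,"rz": -0.5},{"tx": 0.54,"ty": 0.97,"rz": -0.5},{"tx": 0.54,"ty": 0.97,"rz": -0.5},{"tx": 0.54,"ty": 0.97,"rz": -0.5}])

```text
schema error: expected keys tx, ty, tz, rx, ry, rz
```

Call:
servo_tool(increments=[{"ty": 0.97},{"ty": 0.97},{"ty": 0.97},{"ty": 0.97},{"ty": 0.97},{"ty": 0.97},{"ty": 0.97},{"ty": 0.97},{"ty": 0.97},{"ty": 0.97}])

```text
schema error: expected keys tx, ty, tz, rx, ry, rz
```

Call:
servo_tool(increments=[{"ty": 0.9},{"ty": 0.9},{"ty": 0.9},{"ty": 0.9},{"ty": 0.9},{"ty": 0.9},{"ty": 0.5},{"ty": 0},{"ty": 0}])

```text
schema error: expected keys tx, ty, tz, rx, ry, rz
```

All six keys are needed in each row.

Call:
servo_tool(increments=[{"tx": 0.54,"ty": 0.97,"tz": 0,"rx": 0,"ry": 0,"rz": -0.5},{"tx": 0.54,"ty": 0.97,"tz": 0,"rx": 0,"ry": 0,"rz": -0.5},{"tx": 0.54,"ty": 0.97,"tz": 0,"rx": 0,"ry": 0,"rz": -0.5},{"tx": 0.54,"ty": 0.97,"tz": 0,"rx": 0,"ry": 0,"rz": -0.5},{"tx": 0.54,"ty": 0.97,"tz": 0,"rx": 0,"ry": 0,"rz": -0.5},{"tx": 0.54,"ty": 0.97,"tz": 0,"rx": 0,"ry": 0,"rz": -0.5},{"tx": 0.54,"ty": 0.97,"tz": 0,"rx": 0,"ry": 0,"rz": -0.5},{"tx": 0.54,"ty": 0.97,"tz": 0,"rx": 0,"ry": 0,"rz": -0.5},{"tx": 0.54,"ty": 0.97,"tz": 0,"rx": 0,"ry": 0,"rz": -0.5}], gripper=94)

```text
time: 1.0
tcp_pos: [0.33, -0.3163, 0.205]
eef_rot: [-180.0, 0.0, 3.2]
contact_force: [-0.1, 0.7, 0.1]
opening: 1.001
```

Call:
servo_tool(increments=[{"tx": 0.54,"ty": 0.97,"tz": 0,"rx": 0,"ry": 0,"rz": -0.5},{"tx": 0.54,"ty": 0.97,"tz": 0,"rx": 0,"ry": 0,"rz": -0.5},{"tx": 0.54,"ty": 0.97,"tz": 0,"rx": 0,"ry": 0,"rz": -0.5},{"tx": 0.54,"ty": 0.97,"tz": 0,"rx": 0,"ry": 0,"rz": -0.5},{"tx": 0.54,"ty": 0.97,"tz": 0,"rx": 0,"ry": 0,"rz": -0.5},{"tx": 0.54,"ty": 0.97,"tz": 0,"rx": 0,"ry": 0,"rz": -0.5},{"tx": 0.54,"ty": 0.97,"tz": 0,"rx": 0,"ry": 0,"rz": -0.5},{"tx": 0.54,"ty": 0.97,"tz": 0,"rx": 0,"ry": 0,"rz": -0.5},{"tx": 0,"ty": 0.97,"tz": 0,"rx": 0,"ry": 0,"rz": -0.5}])

```text
time: 1.9
tcp_pos: [0.4387, -0.0983, 0.2051]
eef_rot: [-180.0, 0.0, -14.8]
contact_force: [0.4, 0.6, 0.3]
opening: 0.999
```

Call:
servo_tool(increments=[{"tx": 0,"ty": 1,"tz": 0,"rx": 0,"ry": 0,"rz": 0},{"tx": 0,"ty": 1,"tz": 0,"rx": 0,"ry": 0,"rz": 0},{"tx": 0,"ty": 1,"tz": 0,"rx": 0,"ry": 0,"rz": 0},{"tx": 0,"ty": 1,"tz": 0,"rx": 0,"ry": 0,"rz": 0},{"tx": 0,"ty": 1,"tz": 0,"rx": 0,"ry": 0,"rz": 0},{"tx": 0,"ty": 1,"tz": 0,"rx": 0,"ry": 0,"rz": 0},{"tx": 0,"ty": 1,"tz": 0,"rx": 0,"ry": 0,"rz": 0},{"tx": 0,"ty": 1,"tz": 0,"rx": 0,"ry": 0,"rz": 0}])

```text
time: 2.7
tcp_pos: [0.4373, 0.1016, 0.205]
eef_rot: [180.0, 0.0, -14.8]
contact_force: [0.1, 0.0, -0.1]
opening: 1.0
```

Call:
servo_tool(increments=[{"tx": 0,"ty": 1,"tz": 0,"rx": 0,"ry": 0,"rz": 0},{"tx": 0,"ty": 1,"tz": 0,"rx": 0,"ry": 0,"rz": 0},{"tx": 0,"ty": 1,"tz": 0,"rx": 0,"ry": 0,"rz": 0},{"tx": 0,"ty": 1,"tz": 0,"rx": 0,"ry": 0,"rz": 0},{"tx": 0,"ty": 1,"tz": 0,"rx": 0,"ry": 0,"rz": 0},{"tx": 0,"ty": 1,"tz": 0,"rx": 0,"ry": 0,"rz": 0},{"tx": 0,"ty": 1,"tz": -0.5,"rx": 0,"ry": 0,"rz": 0},{"tx": 0,"ty": 0.5,"tz": -1,"rx": 0,"ry": 0,"rz": 0}])

```text
time: 3.5
tcp_pos: [0.4393, 0.2906, 0.1694]
eef_rot: [-179.8, -0.2, -14.7]
contact_force: [-0.0, -0.4, -0.3]
opening: 0.999
```

Call:
servo_tool(increments=[{"tx": 0.02,"ty": 0.5,"tz": -1,"rx": 0,"ry": 0,"rz": 0},{"tx": 0.02,"ty": 0.42,"tz": -1,"rx": 0,"ry": 0,"rz": 0},{"tx": 0,"ty": 0,"tz": -1,"rx": 0,"ry": 0,"rz": 0},{"tx": 0,"ty": 0,"tz": 0,"rx": 0,"ry": 0,"rz": 0}])

```text
time: 3.9
tcp_pos: [0.435, 0.3095, 0.0886]
eef_rot: [179.6, 0.4, -14.7]
contact_force: [-1.3, 0.8, -1.0]
opening: 0.997
```

Run:
```python
from rig import sense,cams
from h import *
for n in('side','top'):
    d=cams.get_image(n);np.save(f'{n}1.npy',d,allow_pickle=True)
s=sense();print(s['tcp_pos'],s['eef_rot'],s['qpos'])
S=load('side1.npy')['color'][340:420,250:350,::-1];T=load('top1.npy')['color'][220:300,80:180,::-1]
cv2.imwrite('pics/a1.png',np.hstack([cv2.resize(np.clip(x.astype(float)*2,0,255).astype(np.uint8),(400,320),interpolation=2) for x in(S,T)]))
```

```text
[0.43833942 0.31077219 0.0925661 ] [ 1.79934211e+02  7.32138932e-02 -1.47564068e+01] [ 2.61054432e+01  1.43508986e+01  9.96396873e+01 -2.03008516e-03
  6.61078265e+01  1.30862632e+02]
```

View pics/a1.png

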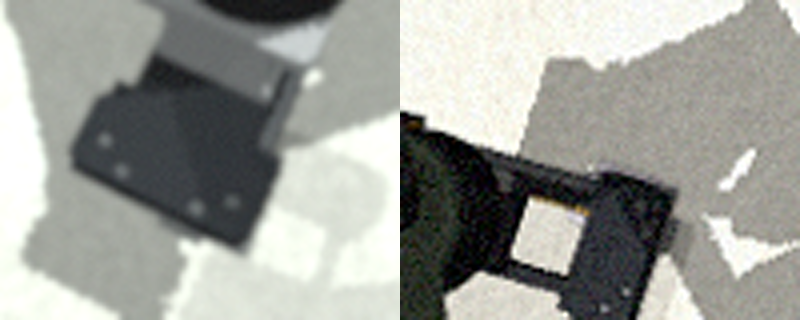

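The gripper hides the holder in both views and is placed as planned, so I'll descend and grip.

Call:
servo_tool(increments=[{"tx": 0,"ty": 0,"tz": -0.7,"rx": 0,"ry": 0,"rz": 0},{"tx": 0,"ty": 0,"tz": -0.7,"rx": 0,"ry": 0,"rz": 0},{"tx": 0,"ty": 0,"tz": -0.7,"rx": 0,"ry": 0,"rz": 0},{"tx": 0,"ty": 0,"tz": -0.44,"rx": 0,"ry": 0,"rz": 0},{"tx": 0,"ty": 0,"tz": 0,"rx": 0,"ry": 0,"rz": 0},{"tx": 0,"ty": 0,"tz": 0,"rx": 0,"ry": 0,"rz": 0}])

```text
time: 4.6
tcp_pos: [0.4397, 0.3114, 0.0305]
eef_rot: [-179.9, -0.1, -14.8]
contact_force: [0.2, 0.6, 0.1]
opening: 0.997
```

Call:
servo_tool(increments=[{"tx": 0,"ty": 0,"tz": 0,"rx": 0,"ry": 0,"rz": 0},{"tx": 0,"ty": 0,"tz": 0,"rx": 0,"ry": 0,"rz": 0},{"tx": 0,"ty": 0,"tz": 0,"rx": 0,"ry": 0,"rz": 0},{"tx": 0,"ty": 0,"tz": 0,"rx": 0,"ry": 0,"rz": 0},{"tx": 0,"ty": 0,"tz": 0,"rx": 0,"ry": 0,"rz": 0},{"tx": 0,"ty": 0,"tz": 0,"rx": 0,"ry": 0,"rz": 0},{"tx": 0,"ty": 0,"tz": 0,"rx": 0,"ry": 0,"rz": 0},{"tx": 0,"ty": 0,"tz": 0,"rx": 0,"ry": 0,"rz": 0}], gripper=0)

```text
time: 5.4
tcp_pos: [0.4388, 0.3111, 0.0294]
eef_rot: [180.0, 0.0, -14.8]
contact_force: [-0.2, 1.1, -0.0]
opening: 0.353
```

Call:
servo_tool(increments=[{"tx": 0,"ty": 0,"tz": 0,"rx": 0,"ry": 0,"rz": 0},{"tx": 0,"ty": 0,"tz": 0,"rx": 0,"ry": 0,"rz": 0},{"tx": 0,"ty": 0,"tz": 0,"rx": 0,"ry": 0,"rz": 0},{"tx": 0,"ty": 0,"tz": 0,"rx": 0,"ry": 0,"rz": 0}])

```text
time: 5.8
tcp_pos: [0.4388, 0.3111, 0.0294]
eef_rot: [180.0, 0.0, -14.8]
contact_force: [-1.0, -0.5, -1.4]
opening: 0.297
```

Gripped: the opening is 28 mm. I'll lift and carry it to above the socket, turning +9.3°.

Call:
servo_tool(increments=[{"tx": 0,"ty": 0,"tz": 0.5,"rx": 0,"ry": 0,"rz": 0},{"tx": 0,"ty": 0,"tz": 1,"rx": 0,"ry": 0,"rz": 0},{"tx": 0,"ty": 0,"tz": 1,"rx": 0,"ry": 0,"rz": 0},{"tx": 0,"ty": 0,"tz": 1,"rx": 0,"ry": 0,"rz": 0},{"tx": 0.2,"ty": -0.95,"tz": 1,"rx": 0,"ry": 0,"rz": 0.14},{"tx": 0.21,"ty": -0.95,"tz": 0.5,"rx": 0,"ry": 0,"rz": 0.14},{"tx": 0.21,"ty": -0.95,"tz": 0,"rx": 0,"ry": 0,"rz": 0.145},{"tx": 0.21,"ty": -0.95,"tz": 0,"rx": 0,"ry": 0,"rz": 0.145},{"tx": 0.21,"ty": -0.95,"tz": 0,"rx": 0,"ry": 0,"rz": 0.145}])

```text
time: 6.7
tcp_pos: [0.465, 0.1914, 0.1555]
eef_rot: [-180.0, -0.1, -11.9]
contact_force: [0.1, 0.2, -1.8]
opening: 0.295
```

Call:
servo_tool(increments=[{"tx": 0.21,"ty": -0.95,"tz": 0,"rx": 0,"ry": 0,"rz": 0.145},{"tx": 0.21,"ty": -0.95,"tz": 0,"rx": 0,"ry": 0,"rz": 0.145},{"tx": 0.21,"ty": -0.95,"tz": 0,"rx": 0,"ry": 0,"rz": 0.145},{"tx": 0.21,"ty": -0.95,"tz": 0,"rx": 0,"ry": 0,"rz": 0.145},{"tx": 0.21,"ty": -0.95,"tz": 0,"rx": 0,"ry": 0,"rz": 0.145},{"tx": 0.21,"ty": -0.95,"tz": 0,"rx": 0,"ry": 0,"rz": 0.145},{"tx": 0.21,"ty": -0.95,"tz": 0,"rx": 0,"ry": 0,"rz": 0.145},{"tx": 0.21,"ty": -0.95,"tz": 0,"rx": 0,"ry": 0,"rz": 0.145},{"tx": 0.2,"ty": -0.8,"tz": 0,"rx": 0,"ry": 0,"rz": 0.145},{"tx": 0,"ty": 0,"tz": 0,"rx": 0,"ry": 0,"rz": 0}])

```text
time: 7.7
tcp_pos: [0.5125, -0.0199, 0.1553]
eef_rot: [180.0, -0.1, -6.8]
contact_force: [0.3, 0.8, -1.8]
opening: 0.297
```

Call:
servo_tool(increments=[{"tx": 0.3,"ty": -1,"tz": 0,"rx": 0,"ry": 0,"rz": 0.15},{"tx": 0.1,"ty": -0.35,"tz": 0,"rx": 0,"ry": 0,"rz": 0.15},{"tx": 0,"ty": 0,"tz": 0,"rx": 0,"ry": 0,"rz": 0},{"tx": 0,"ty": 0,"tz": 0,"rx": 0,"ry": 0,"rz": 0},{"tx": 0,"ty": 0,"tz": 0,"rx": 0,"ry": 0,"rz": 0},{"tx": 0,"ty": 0,"tz": 0,"rx": 0,"ry": 0,"rz": 0}])

```text
time: 8.3
tcp_pos: [0.5216, -0.0505, 0.1544]
eef_rot: [-180.0, 0.0, -5.4]
contact_force: [-0.4, -0.6, -1.3]
opening: 0.294
```

Run:
```python
from rig import sense,cams
from h import *
for n in('side','top'):
    d=cams.get_image(n);np.save(f'{n}2.npy',d,allow_pickle=True)
s=sense();print(s['tcp_pos'],s['eef_rot'],s['qpos'],s['opening'])
S=load('side2.npy')['color'][140:260,230:350,::-1];T=load('top2.npy')['color'][180:300,250:370,::-1]
cv2.imwrite('pics/a2.png',np.hstack([cv2.resize(np.clip(x.astype(float)*2,0,255).astype(np.uint8),(400,400),interpolation=2) for x in(S,T)]))
```

```text
[ 0.5216895  -0.05076391  0.15444468] [-1.79990022e+02  7.02371465e-03 -5.42793484e+00] [-1.50291119e+01  8.46933785e+00  9.85817392e+01  9.06486629e-03
  7.29575127e+01  8.03961662e+01] 0.30018503586415
```

View pics/a2.png

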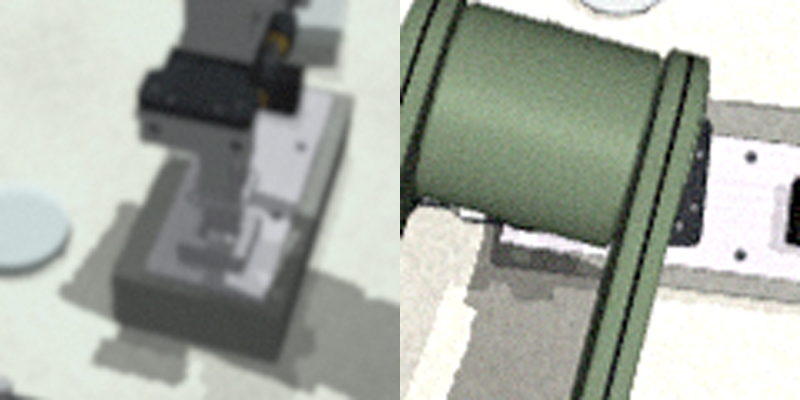

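Call:
servo_tool(increments=[{"tx": 0.06,"ty": -0.78,"tz": 0,"rx": 0,"ry": 0,"rz": 0},{"tx": 0,"ty": 0,"tz": -0.7,"rx": 0,"ry": 0,"rz": 0},{"tx": 0,"ty": 0,"tz": -0.6,"rx": 0,"ry": 0,"rz": 0},{"tx": 0,"ty": 0,"tz": 0,"rx": 0,"ry": 0,"rz": 0},{"tx": 0,"ty": 0,"tz": 0,"rx": 0,"ry": 0,"rz": 0}])

```text
time: 8.9
tcp_pos: [0.5232, -0.0707, 0.1219]
eef_rot: [-180.0, 0.0, -5.5]
contact_force: [0.3, -0.3, -1.1]
opening: 0.298
```

Run:
```python
from rig import sense,cams
from h import *
for n in('side',):
    d=cams.get_image(n);np.save(f'{n}3.npy',d,allow_pickle=True)
s=sense();print(s['tcp_pos'],s['eef_rot'],s['opening'],s['contact_force'])
S=load('side3.npy')['color'][185:245,260:340,::-1]
cv2.imwrite('pics/a3.png',cv2.resize(np.clip(S.astype(float)*2,0,255).astype(np.uint8),(800,600),interpolation=2))
```

```text
[ 0.52377854 -0.07086012  0.1225467 ] [ 1.79993606e+02 -4.75297851e-02 -5.46071987e+00] 0.29581407487753 [-0.06235911 -0.97059507 -0.76965034]
```

View pics/a3.png

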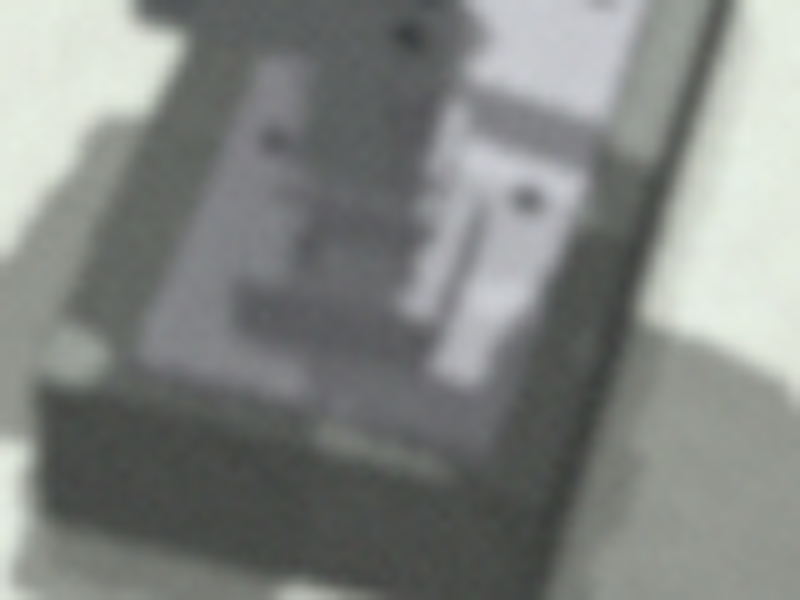

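The view is shadowed, but the holder sits centred over the block (about (355,240) in the crop). I'll descend gently and watch the force.

Call:
servo_tool(increments=[{"tx": 0,"ty": 0,"tz": -0.15,"rx": 0,"ry": 0,"rz": 0},{"tx": 0,"ty": 0,"tz": -0.15,"rx": 0,"ry": 0,"rz": 0},{"tx": 0,"ty": 0,"tz": -0.1,"rx": 0,"ry": 0,"rz": 0},{"tx": 0,"ty": 0,"tz": 0,"rx": 0,"ry": 0,"rz": 0}])

```text
time: 9.35
tcp_pos: [0.524, -0.071, 0.112]
eef_rot: [180.0, -0.1, -5.5]
contact_force: [1.6, 0.2, -2.2]
opening: 0.297
```

Call:
servo_tool(increments=[{"tx": 0,"ty": 0,"tz": -0.1,"rx": 0,"ry": 0,"rz": 0},{"tx": 0,"ty": 0,"tz": -0.1,"rx": 0,"ry": 0,"rz": 0},{"tx": 0,"ty": 0,"tz": -0.1,"rx": 0,"ry": 0,"rz": 0},{"tx": 0,"ty": 0,"tz": 0,"rx": 0,"ry": 0,"rz": 0}])

```text
time: 9.75
tcp_pos: [0.5236, -0.071, 0.1043]
eef_rot: [180.0, -0.0, -5.5]
contact_force: [1.7, -0.6, -1.5]
opening: 0.294
```

Call:
servo_tool(increments=[{"tx": 0,"ty": 0,"tz": -0.1,"rx": 0,"ry": 0,"rz": 0},{"tx": 0,"ty": 0,"tz": -0.08,"rx": 0,"ry": 0,"rz": 0},{"tx": 0,"ty": 0,"tz": 0,"rx": 0,"ry": 0,"rz": 0}])

```text
time: 10.05
tcp_pos: [0.5233, -0.0709, 0.0997]
eef_rot: [-180.0, 0.0, -5.5]
contact_force: [2.6, -0.2, -1.4]
opening: 0.293
```

Call:
servo_tool(increments=[{"tx": 0,"ty": 0,"tz": -0.04,"rx": 0,"ry": 0,"rz": 0},{"tx": 0,"ty": 0,"tz": 0,"rx": 0,"ry": 0,"rz": 0}])

```text
time: 10.25
tcp_pos: [0.5233, -0.0709, 0.0994]
eef_rot: [180.0, 0.0, -5.5]
contact_force: [-0.2, 0.6, 2.3]
opening: 0.295
```

Bottomed at z 0.0994, as predicted, and the upward force has appeared. I'll release and rise.

Call:
servo_tool(increments=[{"tx": 0,"ty": 0,"tz": 0,"rx": 0,"ry": 0,"rz": 0},{"tx": 0,"ty": 0,"tz": 0,"rx": 0,"ry": 0,"rz": 0},{"tx": 0,"ty": 0,"tz": 0,"rx": 0,"ry": 0,"rz": 0},{"tx": 0,"ty": 0,"tz": 0,"rx": 0,"ry": 0,"rz": 0},{"tx": 0,"ty": 0,"tz": 0,"rx": 0,"ry": 0,"rz": 0},{"tx": 0,"ty": 0,"tz": 0,"rx": 0,"ry": 0,"rz": 0},{"tx": 0,"ty": 0,"tz": 0,"rx": 0,"ry": 0,"rz": 0},{"tx": 0,"ty": 0,"tz": 0,"rx": 0,"ry": 0,"rz": 0}], gripper=80)

```text
time: 11.05
tcp_pos: [0.5234, -0.0709, 0.099]
eef_rot: [180.0, -0.0, -5.5]
contact_force: [-0.5, -0.3, 0.2]
opening: 0.848
```

Call:
servo_tool(increments=[{"tx": 0,"ty": 0,"tz": 0.3,"rx": 0,"ry": 0,"rz": 0},{"tx": 0,"ty": 0,"tz": 0.7,"rx": 0,"ry": 0,"rz": 0},{"tx": 0,"ty": 0,"tz": 1,"rx": 0,"ry": 0,"rz": 0},{"tx": 0,"ty": 0,"tz": 1,"rx": 0,"ry": 0,"rz": 0},{"tx": 0,"ty": 0,"tz": 0.5,"rx": 0,"ry": 0,"rz": 0}])

```text
time: 11.55
tcp_pos: [0.5249, -0.0714, 0.1896]
eef_rot: [179.9, -0.3, -5.5]
contact_force: [0.4, -0.5, 0.4]
opening: 0.854
```

Call:
servo_tool(increments=[{"tx": -0.09,"ty": -0.9,"tz": 0,"rx": 0,"ry": 0,"rz": 0},{"tx": -0.09,"ty": -0.9,"tz": 0,"rx": 0,"ry": 0,"rz": 0},{"tx": -0.09,"ty": -0.9,"tz": 0,"rx": 0,"ry": 0,"rz": 0},{"tx": -0.09,"ty": -0.9,"tz": 0,"rx": 0,"ry": 0,"rz": 0},{"tx": -0.09,"ty": -0.9,"tz": 0,"rx": 0,"ry": 0,"rz": 0},{"tx": -0.09,"ty": -0.9,"tz": 0,"rx": 0,"ry": 0,"rz": 0},{"tx": -0.09,"ty": -0.95,"tz": 0,"rx": 0,"ry": 0,"rz": 0},{"tx": 0,"ty": 0,"tz": 0,"rx": 0,"ry": 0,"rz": 0},{"tx": 0,"ty": 0,"tz": 0,"rx": 0,"ry": 0,"rz": 0},{"tx": 0,"ty": 0,"tz": 0,"rx": 0,"ry": 0,"rz": 0}], gripper=70)

```text
time: 12.55
tcp_pos: [0.5075, -0.2287, 0.1863]
eef_rot: [-180.0, 0.0, -5.4]
contact_force: [0.2, -0.1, -0.2]
opening: 0.744
```

Run:
```python
from rig import sense,cams
from h import *
for n in('side','top'):
    d=cams.get_image(n);np.save(f'{n}4.npy',d,allow_pickle=True)
s=sense();print(s['tcp_pos'],s['eef_rot'],s['opening'],s['contact_force'])
S=load('side4.npy')['color'][145:245,255:355,::-1];T=load('top4.npy')['color'][180:280,250:350,::-1]
cv2.imwrite('pics/a4.png',np.hstack([cv2.resize(np.clip(x.astype(float)*2,0,255).astype(np.uint8),(400,400),interpolation=2) for x in(S,T)]))
```

```text
[ 0.50764441 -0.22855003  0.18636582] [-1.79973192e+02  1.55683156e-02 -5.40098388e+00] 0.7474645658395888 [-0.05590165 -0.12442225 -0.69563272]
```

View pics/a4.png

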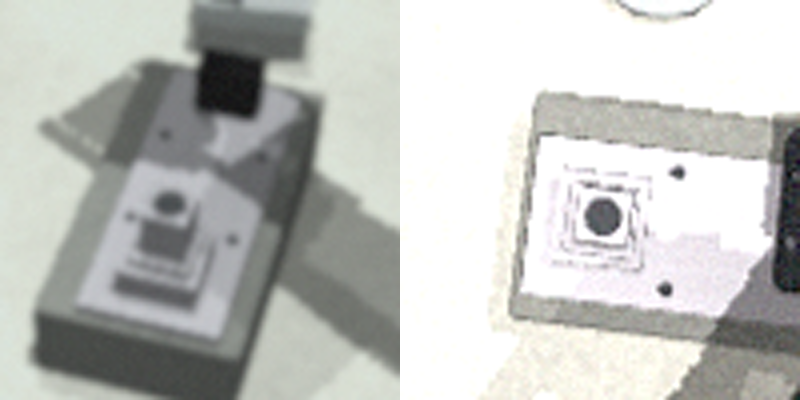

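The holder is seated and upright: the flange is on the block in both views, with the disc at (171,203) in the side crop and (202,216) in the top crop. Next I'll triangulate its height, re-measure the plate and riser edges, and work out the slide distance.

Run:
```python
from h import *
T=load('top4.npy');S=load('side4.npy')
cv=lambda p,x,y,f: np.array(p,float)/f+[x,y]-0.5+0.5/f
def tri(pt,ps):
    c1,v1=ray(T,[pt]);c2,v2=ray(S,[ps]);v1=v1[0];v2=v2[0]
    k=np.linalg.lstsq(np.c_[v1,-v2],c2-c1,rcond=None)[0]
    a=c1+k[0]*v1;b=c2+k[1]*v2;return (a+b)/2,np.linalg.norm(a-b)*1e3
print('disc (expect z .128)',tri(cv([202,216],250,180,4),cv([171,203],255,145,4)))
g=lambda d:cv2.cvtColor(d['color'],cv2.COLOR_RGB2GRAY).astype(np.float32)
# plate outer end corners top view / side
a=onz(T,cv([[140,135],[123,292]],250,180,4),.068);b=onz(S,cv([[78,302],[220,338]],255,145,4),.068)
print('plate end T',a.round(4),a.mean(0),'S',b.round(4),b.mean(0))
a=onz(T,cv([[136,92],[110,316]],250,180,4),.060);b=onz(S,cv([[37,310],[245,360]],255,145,4),.060)
print('riser end T',a.round(4),a.mean(0),'S',b.round(4),b.mean(0))
th=np.radians(84.6);u=np.array([np.cos(th),np.sin(th)])
sock=np.array([.5233,-.0709]);edge=sock+40*1e-3*u;print('edge from socket',edge,'handle',sock-.160*u)
tip=np.array([.6085,.0940]);print('slide',(tip-edge)@u, 'dxy',((tip-edge)@u)*u)
```

```text
disc (expect z .128) (array([ 0.52234171, -0.07012108,  0.12764439]), np.float64(0.8300749657570793))
plate end T [[ 0.5707 -0.0356  0.068 ]
 [ 0.4823 -0.0279  0.068 ]] [ 0.52651818 -0.03178391  0.068     ] S [[ 0.5706 -0.0348  0.068 ]
 [ 0.483  -0.0249  0.068 ]] [ 0.52681678 -0.02985765  0.068     ]
riser end T [[ 0.5962 -0.0327  0.06  ]
 [ 0.4689 -0.0207  0.06  ]] [ 0.53256341 -0.02672585  0.06      ] S [[ 0.5949 -0.0302  0.06  ]
 [ 0.4666 -0.018   0.06  ]] [ 0.53075385 -0.02409927  0.06      ]
edge from socket [ 0.52706433 -0.03107752] handle [ 0.50824267 -0.23018991]
slide 0.13218619625778533 dxy [0.01243982 0.13159955]
```

Call:
servo_tool(increments=[{"tx": 0.02,"ty": -0.06,"tz": -0.6,"rx": 0,"ry": 0,"rz": 0},{"tx": 0,"ty": 0,"tz": -0.9,"rx": 0,"ry": 0,"rz": 0},{"tx": 0,"ty": 0,"tz": -0.9,"rx": 0,"ry": 0,"rz": 0},{"tx": 0,"ty": 0,"tz": -0.8,"rx": 0,"ry": 0,"rz": 0},{"tx": 0,"ty": 0,"tz": -0.6,"rx": 0,"ry": 0,"rz": 0},{"tx": 0,"ty": 0,"tz": -0.5,"rx": 0,"ry": 0,"rz": 0},{"tx": 0,"ty": 0,"tz": 0,"rx": 0,"ry": 0,"rz": 0},{"tx": 0,"ty": 0,"tz": 0,"rx": 0,"ry": 0,"rz": 0}])

```text
time: 13.45
tcp_pos: [0.5083, -0.2312, 0.079]
eef_rot: [180.0, -0.0, -5.5]
contact_force: [-0.3, 0.1, 0.3]
opening: 0.742
```

Call:
servo_tool(increments=[{"tx": 0,"ty": 0.03,"tz": -0.16,"rx": 0,"ry": 0,"rz": 0},{"tx": 0,"ty": 0,"tz": 0,"rx": 0,"ry": 0,"rz": 0},{"tx": 0,"ty": 0,"tz": 0,"rx": 0,"ry": 0,"rz": 0},{"tx": 0,"ty": 0,"tz": 0,"rx": 0,"ry": 0,"rz": 0},{"tx": 0,"ty": 0,"tz": 0,"rx": 0,"ry": 0,"rz": 0},{"tx": 0,"ty": 0,"tz": 0,"rx": 0,"ry": 0,"rz": 0},{"tx": 0,"ty": 0,"tz": 0,"rx": 0,"ry": 0,"rz": 0},{"tx": 0,"ty": 0,"tz": 0,"rx": 0,"ry": 0,"rz": 0},{"tx": 0,"ty": 0,"tz": 0,"rx": 0,"ry": 0,"rz": 0},{"tx": 0,"ty": 0,"tz": 0,"rx": 0,"ry": 0,"rz": 0}], gripper=0)

```text
time: 14.45
tcp_pos: [0.5082, -0.2302, 0.0751]
eef_rot: [-180.0, -0.0, -5.5]
contact_force: [0.4, 1.5, 2.7]
opening: 0.253
```

Handle gripped at 24 mm. I'll slide outward along (0.094, 0.996), gently at first.

Call:
servo_tool(increments=[{"tx": 0.01,"ty": 0.1,"tz": -0.02,"rx": 0,"ry": 0,"rz": 0},{"tx": 0.02,"ty": 0.2,"tz": 0,"rx": 0,"ry": 0,"rz": 0},{"tx": 0.028,"ty": 0.3,"tz": 0,"rx": 0,"ry": 0,"rz": 0},{"tx": 0.028,"ty": 0.3,"tz": 0,"rx": 0,"ry": 0,"rz": 0},{"tx": 0.019,"ty": 0.2,"tz": 0,"rx": 0,"ry": 0,"rz": 0},{"tx": 0.009,"ty": 0.1,"tz": 0,"rx": 0,"ry": 0,"rz": 0},{"tx": 0,"ty": 0,"tz": 0,"rx": 0,"ry": 0,"rz": 0}])

```text
time: 15.15
tcp_pos: [0.5115, -0.2007, 0.0751]
eef_rot: [179.9, -0.1, -5.4]
contact_force: [-0.9, -3.4, 4.8]
opening: 0.25
```

Call:
servo_tool(increments=[{"tx": 0.019,"ty": 0.2,"tz": 0,"rx": 0,"ry": 0,"rz": 0},{"tx": 0.028,"ty": 0.3,"tz": 0,"rx": 0,"ry": 0,"rz": 0},{"tx": 0.038,"ty": 0.4,"tz": 0,"rx": 0,"ry": 0,"rz": 0},{"tx": 0.038,"ty": 0.4,"tz": 0,"rx": 0,"ry": 0,"rz": 0},{"tx": 0.038,"ty": 0.4,"tz": 0,"rx": 0,"ry": 0,"rz": 0},{"tx": 0.038,"ty": 0.4,"tz": 0,"rx": 0,"ry": 0,"rz": 0},{"tx": 0.028,"ty": 0.3,"tz": 0,"rx": 0,"ry": 0,"rz": 0},{"tx": 0.019,"ty": 0.2,"tz": 0,"rx": 0,"ry": 0,"rz": 0},{"tx": 0.009,"ty": 0.1,"tz": 0,"rx": 0,"ry": 0,"rz": 0},{"tx": 0,"ty": 0,"tz": 0,"rx": 0,"ry": 0,"rz": 0}])

```text
time: 16.15
tcp_pos: [0.5179, -0.1335, 0.0751]
eef_rot: [179.9, -0.1, -5.4]
contact_force: [0.3, -4.6, 5.1]
opening: 0.25
```

Call:
servo_tool(increments=[{"tx": 0.014,"ty": 0.15,"tz": 0,"rx": 0,"ry": 0,"rz": 0},{"tx": 0.02,"ty": 0.2,"tz": 0,"rx": 0,"ry": 0,"rz": 0},{"tx": 0.02,"ty": 0.2,"tz": 0,"rx": 0,"ry": 0,"rz": 0},{"tx": 0.02,"ty": 0.2,"tz": 0,"rx": 0,"ry": 0,"rz": 0},{"tx": 0.014,"ty": 0.15,"tz": 0,"rx": 0,"ry": 0,"rz": 0},{"tx": 0.009,"ty": 0.1,"tz": 0,"rx": 0,"ry": 0,"rz": 0},{"tx": 0,"ty": 0,"tz": 0,"rx": 0,"ry": 0,"rz": 0}])

```text
time: 16.85
tcp_pos: [0.5203, -0.1089, 0.0752]
eef_rot: [179.9, -0.1, -5.4]
contact_force: [-0.6, -5.6, 5.8]
opening: 0.251
```

Run:
```python
from rig import sense,cams
from h import *
for n in('side','top'):
    d=cams.get_image(n);np.save(f'{n}5.npy',d,allow_pickle=True)
s=sense();print(s['tcp_pos'],s['eef_rot'],s['opening'],s['contact_force'],s['moment'])
S=load('side5.npy')['color'][180:300,210:330,::-1];T=load('top5.npy')['color'][160:280,210:330,::-1]
cv2.imwrite('pics/a5.png',np.hstack([cv2.resize(np.clip(x.astype(float)*2,0,255).astype(np.uint8),(400,400),interpolation=2) for x in(S,T)]))
```

```text
[ 0.52035525 -0.10887015  0.0751933 ] [ 1.79888309e+02 -8.43188212e-02 -5.45229947e+00] 0.2523105985634927 [-0.75364868 -5.12965004  4.49084928] [-0.74461163  0.22346712  0.00661428]
```

View pics/a5.png

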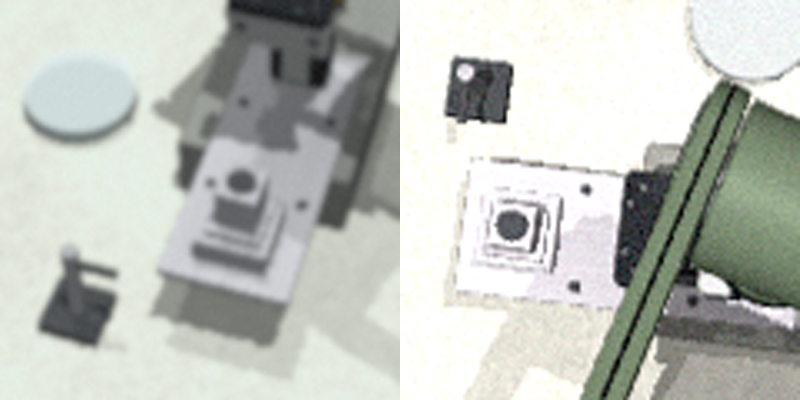

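The plate is flat and overhanging, with its outer end close to the pointer: end corners at about (160,270) and (292,302) in the side crop. I'll enlarge to measure the rest.

Run:
```python
from h import *
S=load('side5.npy')['color'][245:285,225:305,::-1];T=load('top5.npy')['color'][170:255,215:265,::-1]
z=lambda x,f,g:cv2.resize(np.clip(x.astype(float)*g,0,255).astype(np.uint8),None,fx=f,fy=f,interpolation=2)
cv2.imwrite('pics/a6.png',z(S,10,1.8));cv2.imwrite('pics/a7.png',z(T,7,1.5))
```

```text
(no output)
```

View pics/a6.png

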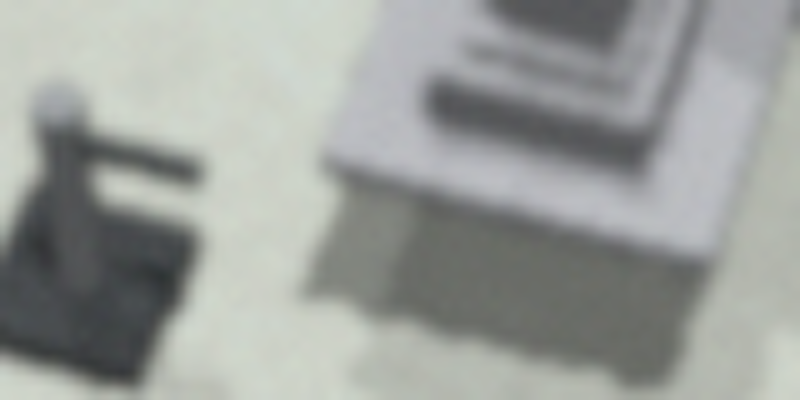

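View pics/a7.png

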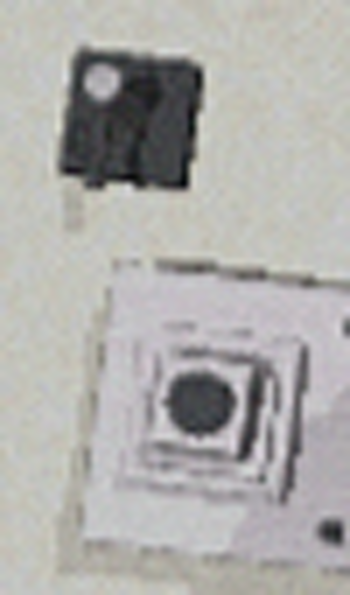

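Run:
```python
from h import *
T=load('top5.npy');S=load('side5.npy')
cv=lambda p,x,y,f: np.array(p,float)/f+[x,y]-0.5+0.5/f
th=np.radians(84.6);u=np.array([np.cos(th),np.sin(th)]);n=np.array([-u[1],u[0]])
tt=onz(T,cv([[96,187]],215,170,7),.064)[0];ts=onz(S,cv([[203,172]],225,245,10),.064)[0]
et=onz(T,cv([[113,262],[83,540]],215,170,7),.068);es=onz(S,cv([[325,160],[712,257]],225,245,10),.068)
print('tip',tt,ts)
for nm,e,t in(('T',et,tt),('S',es,ts)):
    print(nm,e.round(4).tolist(),'ang',np.degrees(np.arctan2(*(e[0]-e[1])[1::-1])),'mid',e.mean(0),'remaining',(t-e.mean(0))[:2]@u,'lat vs riser',(e.mean(0)[:2]-[.5317,-.0254])@n,'over',(e.mean(0)[:2]-[.5317,-.0254])@u)
# dead reckoning
print('DR rem', .1322-(np.array([.5203,-.1088])-[.5082,-.2302])@u)
```

```text
tip [0.60786604 0.0937272  0.064     ] [0.60878502 0.09446372 0.064     ]
T [[0.5829, 0.0868, 0.068], [0.4931, 0.0932, 0.068]] ang -4.09795000965034 mid [0.53799551 0.08998927 0.068     ] remaining 0.010296735976958389 lat vs riser 0.004591518662289262 over 0.11546962769334485
S [[0.5825, 0.0883, 0.068], [0.4949, 0.0955, 0.068]] ang -4.706531030886628 mid [0.53865726 0.09193641 0.068     ] remaining 0.00911569763350387 lat vs riser 0.0041159482198907926 over 0.11747040778988144
DR rem 0.010200066906032076
```

The top view, side view and dead reckoning put the remaining distance at 10.3, 9.1 and 10.2 mm. I'll move 9.8 mm.

Call:
servo_tool(increments=[{"tx": 0.009,"ty": 0.1,"tz": 0,"rx": 0,"ry": 0,"rz": 0},{"tx": 0.014,"ty": 0.15,"tz": 0,"rx": 0,"ry": 0,"rz": 0},{"tx": 0.009,"ty": 0.1,"tz": 0,"rx": 0,"ry": 0,"rz": 0},{"tx": 0.004,"ty": 0.04,"tz": 0,"rx": 0,"ry": 0,"rz": 0},{"tx": 0,"ty": 0,"tz": 0,"rx": 0,"ry": 0,"rz": 0},{"tx": 0,"ty": 0,"tz": 0,"rx": 0,"ry": 0,"rz": 0},{"tx": 0,"ty": 0,"tz": 0,"rx": 0,"ry": 0,"rz": 0}])

```text
time: 17.65
tcp_pos: [0.5212, -0.0995, 0.0753]
eef_rot: [179.8, -0.1, -5.4]
contact_force: [-0.0, -5.9, 5.7]
opening: 0.251
```

Run:
```python
from rig import sense,cams
from h import *
for n in('side','top'):
    d=cams.get_image(n);np.save(f'{n}6.npy',d,allow_pickle=True)
s=sense();print(s['time'],s['tcp_pos'],s['eef_rot'],s['opening'],s['contact_force'],s['moment'])
print('DR', .1322-(s['tcp_pos'][:2]-[.5082,-.2302])@[.0941,.9956])
S=load('side6.npy')['color'][240:285,220:300,::-1];T=load('top6.npy')['color'][170:255,215:265,::-1]
z=lambda x,f,g:cv2.resize(np.clip(x.astype(float)*g,0,255).astype(np.uint8),None,fx=f,fy=f,interpolation=2)
a=z(S,5,1.8);b=z(T,6,1.5);c=np.zeros((510,700,3),np.uint8);c[:225,:400]=a;c[:,400:]=b
cv2.imwrite('pics/a8.png',c)
```

```text
17.75 [ 0.52125476 -0.09953703  0.07526836] [ 1.79845622e+02 -8.83829454e-02 -5.44094116e+00] 0.25449962823458344 [-0.30653948 -6.26064017  4.62725278] [-1.04762026  0.1729141   0.07263856]
DR 0.0008834912684700102
```

View pics/a8.png

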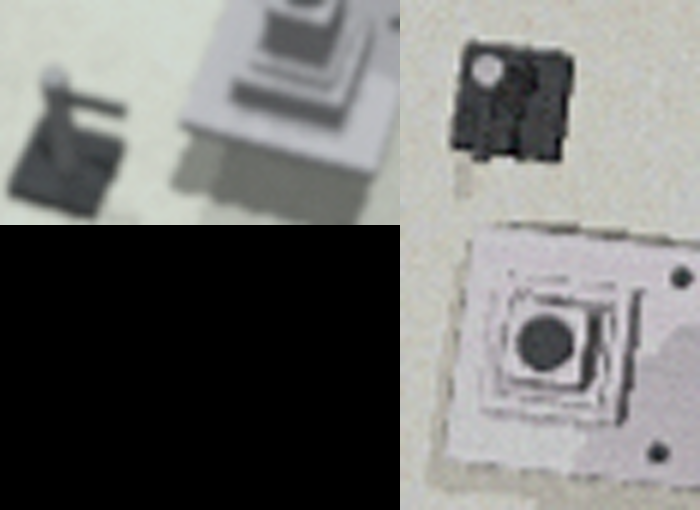

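Run:
```python
from h import *
T=load('top6.npy');S=load('side6.npy')
cv=lambda p,x,y,f: np.array(p,float)/f+[x,y]-0.5+0.5/f
th=np.radians(84.6);u=np.array([np.cos(th),np.sin(th)])
tt=onz(T,cv([[82,161]],215,170,6),.064)[0];ts=onz(S,cv([[127,110]],220,240,5),.064)[0]
et=onz(T,cv([[69,228],[46,463]],215,170,6),.068);es=onz(S,cv([[182,126],[374,173]],220,240,5),.068)
for nm,e,t in(('T',et,tt),('S',es,ts)):
    print(nm,e.round(4).tolist(),t,'rem',(t-e.mean(0))[:2]@u)
```

```text
T [[0.5814, 0.0972, 0.068], [0.4928, 0.1026, 0.068]] [0.60756291 0.09379802 0.064     ] rem 0.0005605266795344219
S [[0.582, 0.0998, 0.068], [0.4959, 0.1061, 0.068]] [0.60856545 0.09400458 0.064     ] rem -0.0023286194200213277
```

The remaining offset is between -2.3 and +0.9 mm across the three estimates, against a ±6 mm limit. The plate is flat, still and held, so I'm handing in.

```bash
python3 -c "
from rig import ticket
print(ticket.close_job())"
```

```text
the job is handed in; nothing more can be done
None
```

I plugged the square holder fully home into the socket and let go of it. Then I pinched the plate's handle, slid the plate about 131 mm straight out along the riser, and handed in at 17.8 s while still holding it. The hand-in gives no verdict.

**Holder:**
- It bottomed in the socket at the height I had predicted.
- After release, before the slide, its top triangulated to 127.6 mm, where 128 mm is fully home. It still looked upright and seated in the last pictures.

**Plate at the mark:**
- The last checks put the plate's outer end 0.6 mm short of the pointer (top view), 2.3 mm past it (side view) and 0.9 mm short (arm travel). That is about 3 mm of disagreement, all inside the 6 mm limit.
- Measured just before the last 10 mm of slide, it was about 4.5 mm off the riser's centre line.
- The gripper had tilted about 0.15°, and the plate was pressed down on the riser with about 5 N.
- The plate's yaw, read from its outer end, came to within about 2° of the riser's, against a limit of 4.6°.

**Bystanders:** I did not touch them at any point. I did not measure their final positions.

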